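# Walk the heating block round against its fence

### The job

Push the heavy drilled aluminium block, with the fingertips and in steady pushes at its corners and sides, until the long side with the low lip lies flat against the upright face of the bolted-down aluminium fence, touching it along the block's whole length and with neither end sticking out past the end of the fence. The block stays flat on the worktop (it is too wide to grip: do not lift, tip or knock it), and everything else on the worktop stays where it is.

Things in the scene. Friction and masses are not known exactly. Their poses are not given: they have to be found in the camera images.
- block: Loose aluminium heating block, 0.68 to 0.98 kg; slides, stays where left. Main part 90 (own x) by 120 (own y) by 36 mm high, 15 tube holes (13 mm) in its top. Along the long +x side a lip 12 mm wide, 20 mm high; whole 102 by 120 mm. Origin: underside, under the main part's centre. Lip face at own x = +57 mm, opposite long face (back) at x = -45 mm, ends at y = +-60 mm.
- lip_left (a point): the end of the lip's front face at the block's own +y corner (block frame x 57, y 60, z 10 mm)
- lip_right (a point): the end of the lip's front face at the block's own -y corner (block frame x 57, y -60, z 10 mm)
- fence: Straight aluminium angle bolted to the worktop, 180 mm long (own y), 26 mm high. Its upright face looks to own -x, towards the robot, and lies at own x = 0; the bolted flange behind it, 5 mm thick with three screw heads 12 mm high, reaches to x = +48 mm. Origin: on the worktop under the middle of the upright face. It cannot move.
- vial: bystander: clear vial with a teal cap, 27 mm across, 60 mm high, standing behind the fence; origin under its centre
- bottle: bystander: white bottle with a blue cap, 51 mm across, 96 mm high, standing behind the fence; origin under its centre
- tape: bystander: roll of green tape lying flat, 68 mm across, 19 mm high; origin under its centre
- pen_marker: bystander: marker pen lying down, 128 mm long (own y), 15 mm thick; origin under its centre
- driver: bystander: screwdriver lying down, 198 mm long (own y), 24 mm thick; origin under its centre
- boat: bystander: white square weighing dish, 74 mm wide, 16 mm high; origin under its centre
Things that resemble listed ones, but are neither listed nor needed, are in the scene too. Leave any brown look-alike of the block alone.

How it is judged:
At the end, for the whole second after the job is handed in: Both ends of the lip's front face are within 3 mm of the fence's upright face and do not stand more than 2 mm past the ends of the fence; the block lies flat on the worktop at rest (x of each of lip_left, lip_right in the frame of fence above -0.003 m and y of lip_left in the frame of fence between -0.092 and 0.092 m and y of lip_right in the frame of fence between -0.092 and 0.092 m and linear speed of block below 0.01 m/s and height (world z) of block below 0.004 m and angle between block's own z axis and vertical below 0.03 rad); the robot touches nothing.
It fails at once if the block is lifted or tipped (height (world z) of block above 0.01 m or angle between block's own z axis and vertical above 0.12 rad).
It fails at once if the block is knocked (faster than 0.4 m/s) (linear speed of block above 0.4 m/s).
It fails at once if a bystander is displaced by more than 20 mm (distance of any of vial, bottle, tape, pen_marker, driver, boat from where it was at the start of the episode above 0.02 m).
It also fails if it takes over 64 s, if anything falls off the work surface, if the arm or the gripper's body presses on something with over 40 N, if the wrist force passes 120 N, or if a joint passes its speed limit or range.

### The arm

A 6-joint arm with a two-finger parallel gripper is mounted at the origin on a cart in front of the work surface, level with it; the furniture and walls round the work are solid. World frame = base frame: x ahead of the robot, y to its left, z up, the work surface at z = 0. Lengths are in m, angles in rad, forces in N, time in s.
With the tool pointing down it reaches from about 0.35 to 0.775 m from the base axis. Payload 5.5 kg.
Tool frame: the origin (TCP) lies midway between the tips of the shut fingers; the grasp point (between the pads) lies 19 mm behind it (bot.grip_point_offset is the distance from the TCP to the grasp point, in m); z points along the fingers, y is the direction in which the jaws open and shut (so a half turn about z gives the same grasp; the last joint's range is limited). The gripper opens to 85 mm and grips with 20 to 120 N. Pads are 22 mm wide; open, the fingers measure 114 mm over their backs; the gripper's body (76 mm by 85 mm) begins 54 mm behind the grasp point. The pads swing forward as they close: fully open they stand 13 mm farther back than shut.
Start: joints at [-1.323, 0.313, 0.046, 1.304, 0, 1.431], TCP at [0.217, -0.532, 0.231] pointing down, gripper open.
Joint ranges: [-2.76, 2.76], [-0.86, 1.69], [-1.03, 1.26], [-2.2, 2.34], [-1.47, 1.5], [-3.14, 3.14]. Speed limits (rad/s): [2.57, 2.57, 3.14, 3.14, 3.14, 3.14].

### API

Orientations are given as a rotation vector (axis times angle).
In Python, from cell import monitor, get_image, camera_model, job, bot gives the robot as it stands.
- The arm moves only by the shell command python3 -m jog 'ROWS'. ROWS is JSON, a list of rows, each an object with "jaw": the finger opening in m, from 0 to 0.0854; "delta_pos": the shift along the world's x, y, z in m, a list of three; "twist": the turn about the world's z in degrees. A call has 1 to 8 rows; each row is the pose to reach, as a shift and turn from the pose commanded when the call began; what a row does not reach only later rows make up. A row lasts 1/10 s, in which the tool goes at most 50 mm and 8.59 degrees, less where a joint would pass 70% of its speed; a pose out of reach is approached as far as the arm can. A call with a gripper value outside its range is refused whole. The fingers move at their own pace and stop on an object; the grip force is fixed at half the most. Time passes only in rows, so rows that repeat a pose let the fingers close. It gives the time, the measured TCP pose, the force and the opening at its end, in the units of the state.
- monitor.get_obs(): the state, without advancing time (a new reading comes with each control period).
- get_image(name): name is "side" or "top"; returns the picture (420x560x3 uint8, blue, green, red); there is no depth.
- camera_model(name): a dict with "fx", "fy", "cx", "cy" (pixels), "world_from_camera" (4x4, takes a point from camera to world coordinates). Camera axes: x right, y down, z forward; pixel columns grow to the right and rows downward; lengths in m; the calibration is good to about 2 mm. A picture is of the moment at which its call begins. camera_model takes no time and is no camera call.
- job.job_done(): hands the job in, once; it reports no verdict.
The state is a dict: "time_s": time; "qpos": joint angles; "joint_velocities": joint speeds; "effort": joint torques, N m; "tcp_pos": TCP position; "eef_rot": TCP orientation; "ft_force": force on the tool from outside, world axes, zero at the start; "torque": the same for the moment, N m; "finger_gap": finger opening in m.
Only numpy, scipy, OpenCV 4.12 (cv2) and the standard library are available. Lean on these libraries where they do the work, as an engineer would, in place of code of your own. Each camera call takes 0.05 s, during which the arm holds its last target.

## Working session

There is one attempt and no reset: what is moved stays moved. The work goes in short steps, Python scripts to look and compute and a shell command to move; the robot and the scene stay as the last step left them, time stands still between calls to the robot, and variables do not carry over. Pictures are saved under pics/ and viewed, and the job is handed in when it is done.

```bash
ls; mkdir -p pics; python3 - <<'E'
from cell import monitor, get_image, camera_model, job, bot
import cv2
for n in("top","side"):
    cv2.imwrite(f"pics/{n}0.png",get_image(n))
    m=camera_model(n);print(n,m)
o=monitor.get_obs();print({k:o[k] for k in("time_s","tcp_pos","eef_rot","ft_force","finger_gap")})
E
```

```text
pics
top {'fx': 480.84564488625045, 'fy': 480.84564488625045, 'cx': 282.3882601501927, 'cy': 212.04340677343885, 'world_from_camera': array([[ 1.05312917e-02, -9.94773135e-01,  1.01565264e-01,
         4.46841719e-01],
       [-9.99943935e-01, -1.03646843e-02,  2.16798256e-03,
        -1.63492774e-02],
       [-1.10395891e-03, -1.01582401e-01, -9.94826516e-01,
         1.13155896e+00],
       [ 0.00000000e+00,  0.00000000e+00,  0.00000000e+00,
         1.00000000e+00]])}
side {'fx': 531.8275191434578, 'fy': 531.8275191434578, 'cx': 282.5925580363886, 'cy': 211.1360091202667, 'world_from_camera': array([[-0.96615051, -0.16355344,  0.19950805,  0.32132215],
       [-0.25760095,  0.65347619, -0.71176585,  0.88976701],
       [-0.01396201, -0.7390664 , -0.67348787,  0.90424986],
       [ 0.        ,  0.        ,  0.        ,  1.        ]])}
{'time_s': 0.1, 'tcp_pos': array([ 0.21731304, -0.53186105,  0.23048265]), 'eef_rot': array([-3.08109252e+00, -6.04964438e-01,  1.33487052e-04]), 'ft_force': array([ 0.44779532, -0.36812906,  0.18627206]), 'finger_gap': 0.08554425302083107}
```

View pics/top0.png

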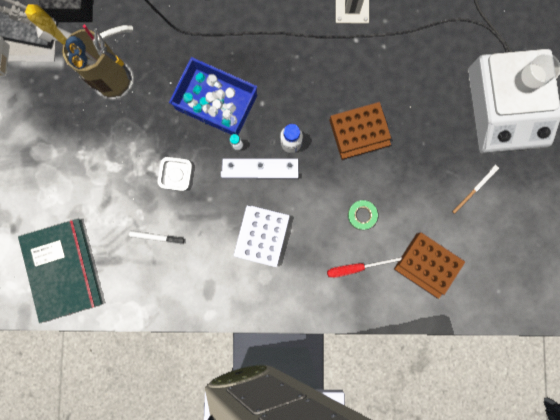

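View pics/side0.png

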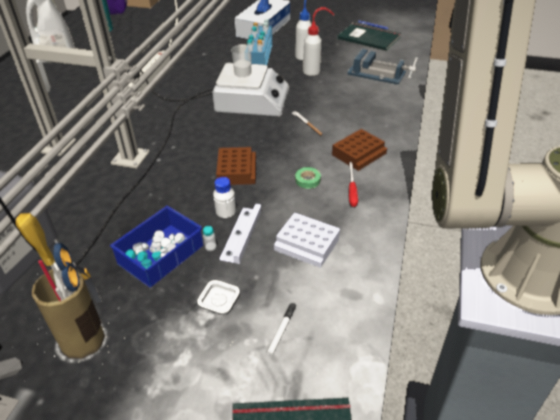

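The block candidates in the top view are the silver one at (263,236), a brown one at (361,130) and another brown one at (430,265). Only the silver one is aluminium and sits near the fence at (260,168). I'll confirm it in an enlarged crop.

```bash
python3 - <<'E'
import cv2,numpy as np
t=cv2.imread("pics/top0.png");s=cv2.imread("pics/side0.png")
a=cv2.resize(t[140:280,205:325],None,fx=5,fy=5,interpolation=cv2.INTER_CUBIC)[:600]
cv2.imwrite("pics/c1.png",cv2.resize(t[145:275,210:320],(507,600),interpolation=cv2.INTER_CUBIC))
cv2.imwrite("pics/c2.png",cv2.resize(s[190:275,205:350],(800,469),interpolation=cv2.INTER_CUBIC))
E
```

```text
(no output)
```

View pics/c1.png

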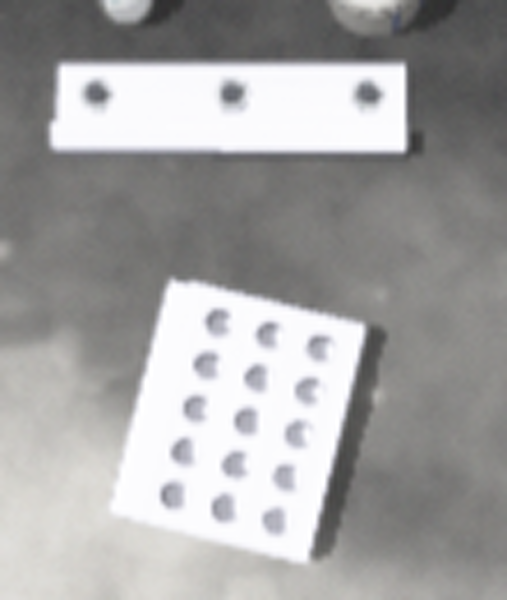

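View pics/c2.png

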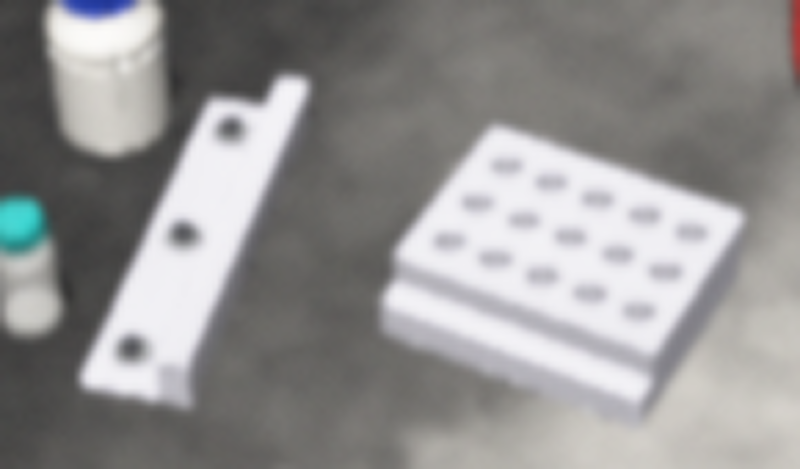

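The silver block is the one meant. It has a 3x5 hole grid, and the lip is on its left in the top view, facing world +y, so it needs about -75° of turn. The fence face looks towards the robot. Next I'll measure the poses.

```bash
cat > h.py <<'E'
import cv2,numpy as np
from scipy.spatial.transform import Rotation as R
from cell import monitor, get_image, camera_model, job, bot
def ray(n,uv,z):
    m=camera_model(n);T=m["world_from_camera"];uv=np.atleast_2d(np.float64(uv))
    d=np.c_[(uv[:,0]-m["cx"])/m["fx"],(uv[:,1]-m["cy"])/m["fy"],np.ones(len(uv))]@T[:3,:3].T
    o=T[:3,3];return (o+d*((z-o[2])/d[:,2])[:,None])
def proj(n,P):
    m=camera_model(n);T=m["world_from_camera"];p=(np.atleast_2d(P)-T[:3,3])@T[:3,:3]
    return np.c_[m["fx"]*p[:,0]/p[:,2]+m["cx"],m["fy"]*p[:,1]/p[:,2]+m["cy"]]
def comps(img,thr=185,box=(200,150,340,290)):
    x0,y0,x1,y1=box
    g=img.min(axis=2);m=np.zeros(g.shape,np.uint8);m[y0:y1,x0:x1]=(g[y0:y1,x0:x1]>thr)*255
    return m
def state():
    o=monitor.get_obs();r=R.from_rotvec(o["eef_rot"]).as_matrix()
    print("t",round(float(o["time_s"]),2),"tcp",np.round(o["tcp_pos"],4),"toolY",np.round(r[:,1],3),"F",np.round(o["ft_force"],1),"gap",round(float(o["finger_gap"]),4))
E
python3 - <<'E'
from h import *
t=cv2.imread("pics/top0.png")
g=t.min(axis=2)
for thr in(150,185,210):
  m=comps(t,thr)
  cs,_=cv2.findContours(m,cv2.RETR_CCOMP,cv2.CHAIN_APPROX_NONE)
  for c in cs:
    a=cv2.contourArea(c)
    if a>300:
        b=cv2.boxPoints(cv2.minAreaRect(c));print(thr,a,np.round(b,1).tolist())
        print("   z=.036",np.round(ray("top",b,.036)[:,:2],4).tolist()," z.026",np.round(ray("top",b,.026)[:,:2],4).tolist())
# holes: blackhat blobs inside block
up=cv2.resize(g,None,fx=4,fy=4,interpolation=cv2.INTER_CUBIC)
m=comps(t,185);cs,_=cv2.findContours(m,cv2.RETR_EXTERNAL,cv2.CHAIN_APPROX_NONE)
for c in cs:
    if cv2.contourArea(c)>1500:
        f=np.zeros_like(m);cv2.drawContours(f,[c],-1,255,-1);f=cv2.erode(f,np.ones((3,3)))
        h=cv2.resize(f,None,fx=4,fy=4,interpolation=cv2.INTER_NEAREST)&((up<215)*255).astype(np.uint8)
        n,l,st,ce=cv2.connectedComponentsWithStats(h)
        for i in range(1,n):
            if st[i,4]>60: print(st[i,4],np.round((ce[i]+.5)/4-.5,2),np.round(ray("top",(ce[i]+.5)/4-.5,.036)[0,:2],4))
state();print(bot.__dict__ if hasattr(bot,'__dict__') else dir(bot))
E
```

```text
150 6994.0 [[200.0, 289.0], [200.0, 205.0], [339.0, 205.0], [339.0, 289.0]]
   z=.036 [[0.3824, 0.1699], [0.573, 0.1752], [0.5763, -0.1436], [0.3857, -0.1433]]  z.026 [[0.3818, 0.1716], [0.5741, 0.177], [0.5775, -0.1448], [0.3852, -0.1445]]
150 1363.5 [[220.0, 158.0], [297.0, 158.0], [297.0, 177.0], [220.0, 177.0]]
   z=.036 [[0.6831, 0.1319], [0.6849, -0.0465], [0.6403, -0.0468], [0.6385, 0.1309]]  z.026 [[0.6852, 0.1333], [0.6871, -0.0468], [0.6421, -0.0471], [0.6402, 0.1322]]
185 5116.5 [[200.0, 206.0], [288.0, 206.0], [288.0, 289.0], [200.0, 289.0]]
   z=.036 [[0.5707, 0.1751], [0.5728, -0.0267], [0.3845, -0.0284], [0.3824, 0.1699]]  z.026 [[0.5718, 0.1769], [0.5739, -0.0268], [0.3839, -0.0286], [0.3818, 0.1716]]
185 1345.5 [[221.0, 159.0], [297.0, 159.0], [297.0, 177.0], [221.0, 177.0]]
   z=.036 [[0.6807, 0.1295], [0.6825, -0.0465], [0.6403, -0.0468], [0.6385, 0.1286]]  z.026 [[0.6829, 0.1309], [0.6847, -0.0468], [0.6421, -0.0471], [0.6403, 0.1299]]
210 3320.5 [[200.0, 289.0], [200.0, 206.0], [288.0, 206.0], [288.0, 289.0]]
   z=.036 [[0.3824, 0.1699], [0.5707, 0.1751], [0.5728
[... 337 characters left out ...]
 [0.6403, 0.1299]]
399 [256.63 214.23] [0.553 0.045]
344 [267.47 216.9 ] [0.5472 0.02  ]
352 [278.48 219.69] [ 0.541  -0.0052]
401 [254.2  223.55] [0.5316 0.0502]
364 [265.09 226.33] [0.5255 0.0252]
348 [275.99 229.02] [5.196e-01 2.000e-04]
366 [251.68 232.93] [0.5101 0.0555]
34809 [229.91 264.81] [0.4373 0.1036]
389 [262.89 235.75] [0.5039 0.0299]
327 [273.57 238.54] [0.4978 0.0055]
369 [249.08 242.38] [0.4885 0.0611]
380 [260.31 245.19] [0.4824 0.0355]
333 [271.22 247.95] [0.4764 0.0106]
407 [246.85 251.83] [0.467  0.0658]
403 [257.89 254.65] [0.4609 0.0406]
352 [269.03 257.42] [0.4549 0.0152]
t 0.1 tcp [ 0.2173 -0.5319  0.2305] toolY [ 0.378 -0.926 -0.002] F [ 0.4 -0.4  0.2] gap 0.0855
{}
```

Block: centre about (0.504, 0.030), yaw about 76.4°. Fence: face at x of about 0.641–0.645, middle at y of about 0.042, yaw about 0.6°. The plan is to push +x on the end face near the lip corner, which turns the block clockwise while moving it forward. After that I'll push the back face with both open fingertips to line it up flush. First I'll bring the arm over and turn the tool y axis to +y.

```bash
python3 -m jog '[{"jaw":0,"delta_pos":[0.05,0.05,-0.02],"twist":8},{"jaw":0,"delta_pos":[0.08,0.09,-0.03],"twist":16},{"jaw":0,"delta_pos":[0.11,0.13,-0.04],"twist":24},{"jaw":0,"delta_pos":[0.13,0.17,-0.05],"twist":32},{"jaw":0,"delta_pos":[0.14,0.21,-0.06],"twist":40},{"jaw":0,"delta_pos":[0.15,0.25,-0.07],"twist":48},{"jaw":0,"delta_pos":[0.16,0.29,-0.08],"twist":56},{"jaw":0,"delta_pos":[0.17,0.33,-0.08],"twist":64}]'; python3 -c "
from h import *
state();print(monitor.get_obs()['qpos'])"
```

```text
time_s: 0.9
tcp_pos: [0.3864, -0.1992, 0.1496]
eef_rot: [-2.284, -2.152, 0.0]
ft_force: [0.8, -0.1, 0.8]
finger_gap: -0.0003
t 0.9 tcp [ 0.3864 -0.1992  0.1496] toolY [ 0.998 -0.06  -0.003] F [ 0.8 -0.1  0.8] gap -0.0003
[-6.61371888e-01  9.16576315e-02 -4.38933353e-01  1.04365010e+00
  2.84924604e-04  9.69177274e-01]
```

```bash
python3 -m jog '[{"jaw":0,"delta_pos":[0,0.04,0],"twist":8},{"jaw":0,"delta_pos":[0,0.08,0],"twist":16},{"jaw":0,"delta_pos":[0,0.12,0],"twist":24},{"jaw":0,"delta_pos":[0,0.16,0],"twist":32},{"jaw":0,"delta_pos":[0,0.2,0],"twist":40},{"jaw":0,"delta_pos":[0,0.24,0],"twist":48},{"jaw":0,"delta_pos":[0.005,0.28,0],"twist":56},{"jaw":0,"delta_pos":[0.013,0.289,0],"twist":64}]' && python3 -m jog '[{"jaw":0,"delta_pos":[0,0,-0.03],"twist":8},{"jaw":0,"delta_pos":[0,0,-0.06],"twist":16},{"jaw":0,"delta_pos":[0,0,-0.09],"twist":24},{"jaw":0,"delta_pos":[0,0,-0.11],"twist":30},{"jaw":0,"delta_pos":[0,0,-0.125],"twist":30},{"jaw":0,"delta_pos":[0,0,-0.138],"twist":30},{"jaw":0,"delta_pos":[0,0,-0.138],"twist":30}]'; python3 -c "
from h import *
state();print(monitor.get_obs()['qpos'])
cv2.imwrite('pics/top1.png',get_image('top'))
"
```

```text
time_s: 1.7
tcp_pos: [0.3993, 0.0899, 0.1511]
eef_rot: [-0.791, -3.039, -0.001]
ft_force: [0.9, -0.1, -0.1]
finger_gap: -0.0002
time_s: 2.4
tcp_pos: [0.3985, 0.0866, 0.0117]
eef_rot: [0.006, -3.138, -0.0]
ft_force: [0.3, 0.6, 0.1]
finger_gap: -0.0001
t 2.4 tcp [0.3985 0.0866 0.0117] toolY [-0.004  1.     0.   ] F [0.3 0.6 0.1] gap -0.0001
[ 1.65192886e-02  2.05314998e-01 -7.02162857e-01  6.67365598e-01
  7.13342453e-05  1.27165518e-02]
```

View pics/top1.png

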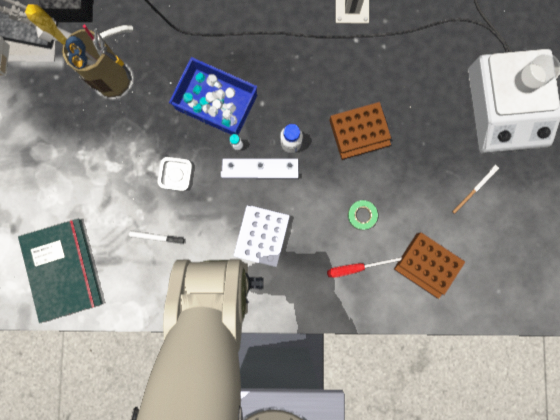

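The arm is poised behind the lip-side corner of the near end and the scene is undisturbed. Starting the push.

```bash
python3 -m jog '[{"jaw":0,"delta_pos":[0.02,0,0],"twist":0},{"jaw":0,"delta_pos":[0.035,0,0],"twist":0},{"jaw":0,"delta_pos":[0.043,0,0],"twist":0},{"jaw":0,"delta_pos":[0.05,0,0],"twist":0},{"jaw":0,"delta_pos":[0.058,0,0],"twist":0},{"jaw":0,"delta_pos":[0.066,0,0],"twist":0},{"jaw":0,"delta_pos":[0.074,0,0],"twist":0},{"jaw":0,"delta_pos":[0.082,0,0],"twist":0}]'; python3 -c "
from h import *
state()
cv2.imwrite('pics/top2.png',get_image('top')[140:300,160:340].repeat(3,0).repeat(3,1))
"
```

```text
time_s: 3.25
tcp_pos: [0.4801, 0.0874, 0.0132]
eef_rot: [0.007, -3.137, -0.002]
ft_force: [-3.5, 2.1, 1.5]
finger_gap: 0.0002
t 3.25 tcp [0.4801 0.0874 0.0132] toolY [-0.005  1.     0.002] F [-3.5  2.1  1.5] gap 0.0002
```

View pics/top2.png

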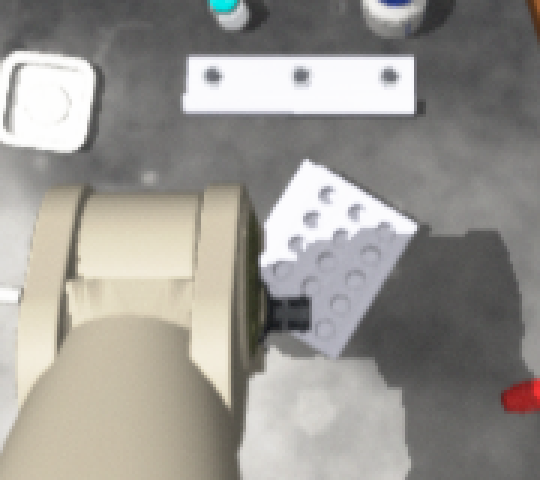

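```bash
python3 -m jog '[{"jaw":0,"delta_pos":[0.006,-0.001,0],"twist":0},{"jaw":0,"delta_pos":[0.012,-0.003,0],"twist":0},{"jaw":0,"delta_pos":[0.018,-0.005,0],"twist":0},{"jaw":0,"delta_pos":[0.024,-0.008,0],"twist":0},{"jaw":0,"delta_pos":[0.03,-0.011,0],"twist":0}]'; python3 -c "
from h import *
state()
cv2.imwrite('pics/top3.png',get_image('top')[140:300,160:340].repeat(3,0).repeat(3,1))
cv2.imwrite('pics/side3.png',get_image('side')[180:300,200:380].repeat(4,0).repeat(4,1))
"
```

```text
time_s: 3.8
tcp_pos: [0.511, 0.0765, 0.0133]
eef_rot: [0.007, -3.139, -0.003]
ft_force: [-2.6, 3.5, 1.3]
finger_gap: -0.0002
t 3.8 tcp [0.511  0.0765 0.0133] toolY [-0.005  1.     0.002] F [-2.6  3.5  1.3] gap -0.0002
```

View pics/top3.png

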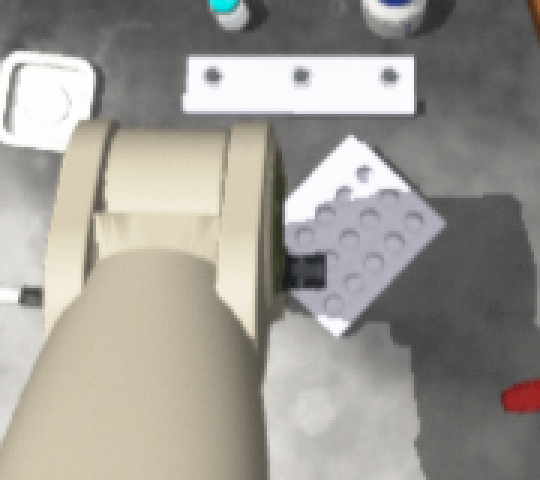

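View pics/side3.png

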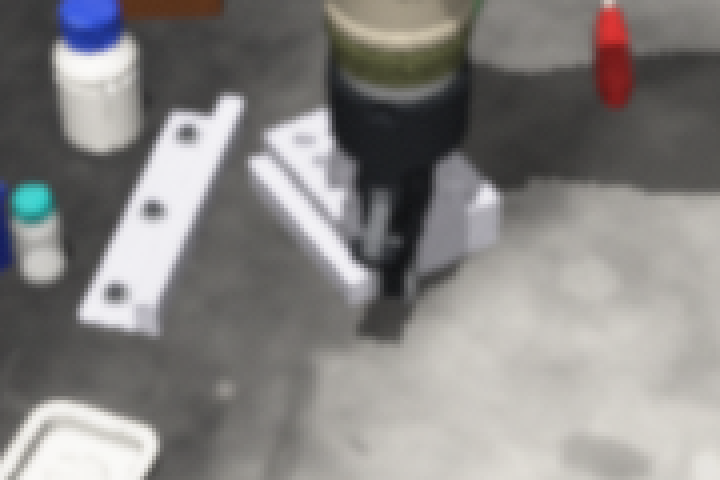

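The block is at yaw of about 46°, centre about (0.542, 0.001), with about 18 mm clearance from the fence. It has drifted right, so next I'll push its right (-y end, back-side) corner towards +y. That also turns it clockwise.

```bash
python3 -m jog '[{"jaw":0,"delta_pos":[-0.03,0.005,0],"twist":0},{"jaw":0,"delta_pos":[-0.04,0.005,0.045],"twist":0},{"jaw":0,"delta_pos":[-0.03,-0.02,0.09],"twist":0},{"jaw":0,"delta_pos":[0,-0.06,0.09],"twist":0},{"jaw":0,"delta_pos":[0.03,-0.1,0.09],"twist":0},{"jaw":0,"delta_pos":[0.06,-0.14,0.09],"twist":0},{"jaw":0,"delta_pos":[0.07,-0.18,0.09],"twist":0},{"jaw":0,"delta_pos":[0.07,-0.19,0.09],"twist":0}]'; python3 -c "
from h import *
state()
cv2.imwrite('pics/top4.png',get_image('top')[140:300,200:380].repeat(4,0).repeat(4,1)[:600])
cv2.imwrite('pics/side4.png',get_image('side')[180:300,200:380].repeat(4,0).repeat(4,1))
"
```

```text
time_s: 4.7
tcp_pos: [0.5846, -0.1192, 0.1036]
eef_rot: [0.001, 3.139, -0.004]
ft_force: [0.4, 0.6, 0.2]
finger_gap: 0.0
t 4.7 tcp [ 0.5846 -0.1192  0.1036] toolY [ 0.     1.    -0.003] F [0.4 0.6 0.2] gap 0.0
```

View pics/top4.png

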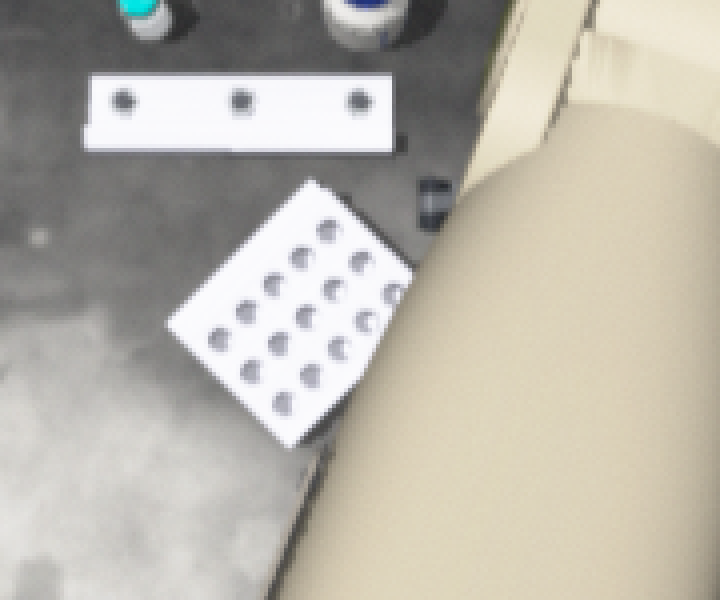

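View pics/side4.png

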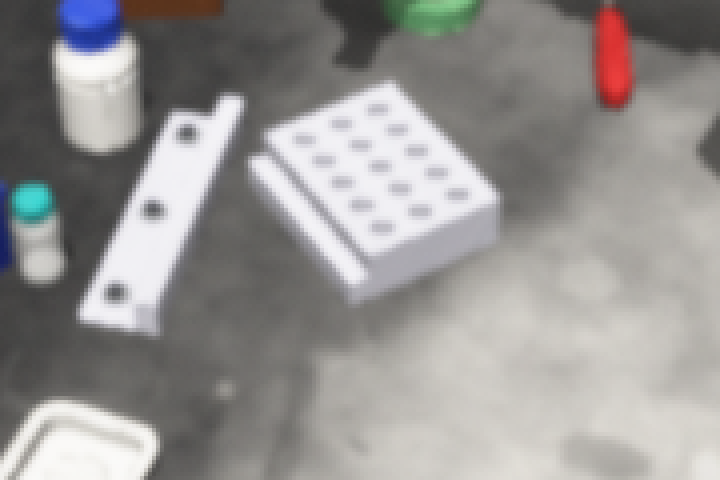

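```bash
python3 - <<'E'
from h import *
def p(u,v,z=.036): return ray("top",[u/4-.375+200,v/4-.375+140],z)[0,:2]
c=p(307,317);print("c",c)
d=p(328,230)-p(219,339);th=np.degrees(np.arctan2(d[1],d[0]));print("yaw",th+90)
t=np.radians(th+90);M=np.array([[np.cos(t),-np.sin(t)],[np.sin(t),np.cos(t)]])
for n,q in dict(lipR=(.057,-.06),lipL=(.057,.06),backR=(-.045,-.06),backL=(-.045,.06)).items(): print(n,np.round(c+M@q,4), np.round((proj("top",[*(c+M@q),.02])[0]-[200,140])*4))
E
```

```text
c [ 5.42843857e-01 -3.75799601e-04]
yaw 45.84328704794075
lipR [ 0.6256 -0.0013] [309. 177.]
lipL [0.5395 0.0823] [163. 322.]
backR [ 0.5545 -0.0745] [434. 299.]
backL [0.4684 0.0091] [288. 446.]
```

```bash
python3 -m jog '[{"jaw":0,"delta_pos":[0,0,-0.045],"twist":0},{"jaw":0,"delta_pos":[0,0,-0.09],"twist":0},{"jaw":0,"delta_pos":[-0.006,0.02,-0.091],"twist":0},{"jaw":0,"delta_pos":[-0.01,0.03,-0.091],"twist":0},{"jaw":0,"delta_pos":[-0.013,0.037,-0.091],"twist":0},{"jaw":0,"delta_pos":[-0.017,0.044,-0.091],"twist":0},{"jaw":0,"delta_pos":[-0.021,0.052,-0.091],"twist":0},{"jaw":0,"delta_pos":[-0.024,0.06,-0.091],"twist":0}]'; python3 -c "
from h import *
state()
cv2.imwrite('pics/top5.png',get_image('top')[140:300,200:380].repeat(4,0).repeat(4,1)[:600])
cv2.imwrite('pics/side5.png',get_image('side')[180:300,200:380].repeat(4,0).repeat(4,1))
"
```

```text
time_s: 5.6
tcp_pos: [0.5604, -0.0551, 0.0147]
eef_rot: [-0.005, 3.137, -0.005]
ft_force: [1.3, -5.5, 1.3]
finger_gap: 0.0003
t 5.6 tcp [ 0.5604 -0.0551  0.0147] toolY [-0.003  1.    -0.003] F [ 1.3 -5.5  1.3] gap 0.0003
```

View pics/top5.png

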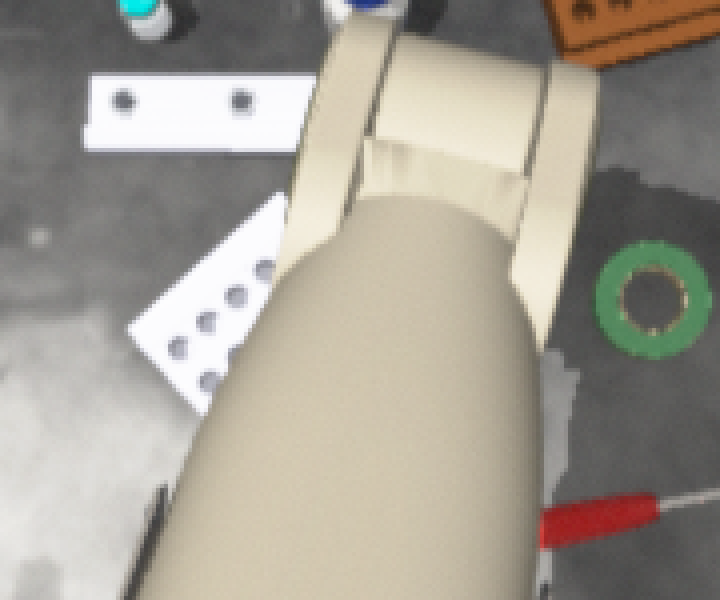

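View pics/side5.png

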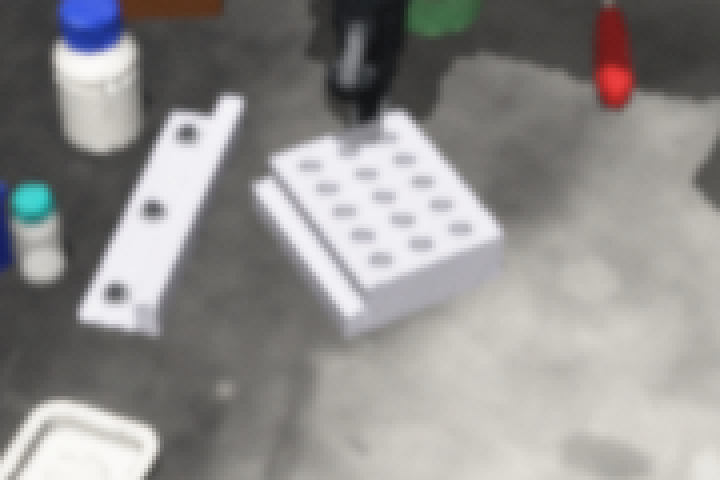

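```bash
cat >> h.py <<'E'
def pose(n,C,A,B,off,k=4.):
    """C centre hole, A -y-end hole, B +y-end hole of a column (crop pixels) -> pose"""
    f=lambda q: ray(n,(np.array(q)+.5)/k-.5+off,.036)[0,:2]
    c=f(C);d=f(B)-f(A);th=np.arctan2(d[1],d[0])-np.pi/2
    M=np.array([[np.cos(th),-np.sin(th)],[np.sin(th),np.cos(th)]])
    print("centre",np.round(c,4),"yaw",round(np.degrees(th),1),"collen",round(np.hypot(*d),4))
    for nm,q in dict(lipR=(.057,-.06),lipL=(.057,.06),backR=(-.045,-.06),backL=(-.045,.06)).items(): print(nm,np.round(c+M@q,4))
E
python3 -c "
from h import *
pose('side',(380,166),(305,139),(383,227),np.array([200,180]))
pose('side',(384,197),(311,165),(380,260),np.array([200,180]))"
```

```text
centre [ 0.5417 -0.0007] yaw 46.1 collen 0.0881
lipR [ 0.6245 -0.0013]
lipL [0.538  0.0819]
backR [ 0.5538 -0.0748]
backL [0.4673 0.0084]
centre [0.5331 0.0243] yaw 41.6 collen 0.0883
lipR [0.6156 0.0173]
lipL [0.5359 0.107 ]
backR [ 0.5393 -0.0505]
backL [0.4596 0.0392]
```

Block: centre (0.533, 0.024), yaw 41.6°. The sideways position is now good. Next I'll go round to the back face and push near the block's own +y corner to turn it on.

```bash
python3 -m jog '[{"jaw":0,"delta_pos":[0.003,-0.02,0],"twist":0},{"jaw":0,"delta_pos":[0.003,-0.035,0],"twist":0},{"jaw":0,"delta_pos":[-0.03,-0.035,0],"twist":0},{"jaw":0,"delta_pos":[-0.07,-0.015,0],"twist":0},{"jaw":0,"delta_pos":[-0.1,0.02,0],"twist":0},{"jaw":0,"delta_pos":[-0.12,0.05,0],"twist":0},{"jaw":0,"delta_pos":[-0.12,0.057,0],"twist":0},{"jaw":0,"delta_pos":[-0.116,0.062,0],"twist":0}]' && python3 -m jog '[{"jaw":0,"delta_pos":[0.005,0.007,0],"twist":0},{"jaw":0,"delta_pos":[0.01,0.014,0],"twist":0},{"jaw":0,"delta_pos":[0.015,0.021,0],"twist":0},{"jaw":0,"delta_pos":[0.02,0.027,0],"twist":0},{"jaw":0,"delta_pos":[0.025,0.033,0],"twist":0},{"jaw":0,"delta_pos":[0.03,0.038,0],"twist":0}]'; python3 -c "
from h import *
state()
cv2.imwrite('pics/top6.png',get_image('top')[140:300,200:380].repeat(4,0).repeat(4,1)[:600])
cv2.imwrite('pics/side6.png',get_image('side')[180:300,200:380].repeat(4,0).repeat(4,1))
"
```

```text
time_s: 6.5
tcp_pos: [0.442, 0.0082, 0.0127]
eef_rot: [-0.007, 3.141, 0.001]
ft_force: [-0.3, -0.1, 0.4]
finger_gap: 0.0002
time_s: 7.1
tcp_pos: [0.471, 0.046, 0.0117]
eef_rot: [0.006, -3.137, 0.0]
ft_force: [-6.2, -2.1, 3.8]
finger_gap: -0.0003
t 7.1 tcp [0.471  0.046  0.0117] toolY [-0.004  1.    -0.   ] F [-6.2 -2.1  3.8] gap -0.0003
```

View pics/top6.png

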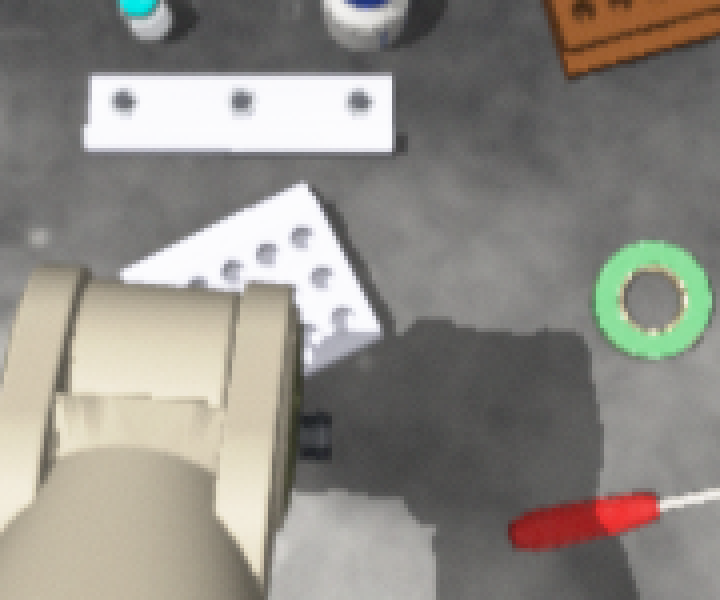

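View pics/side6.png

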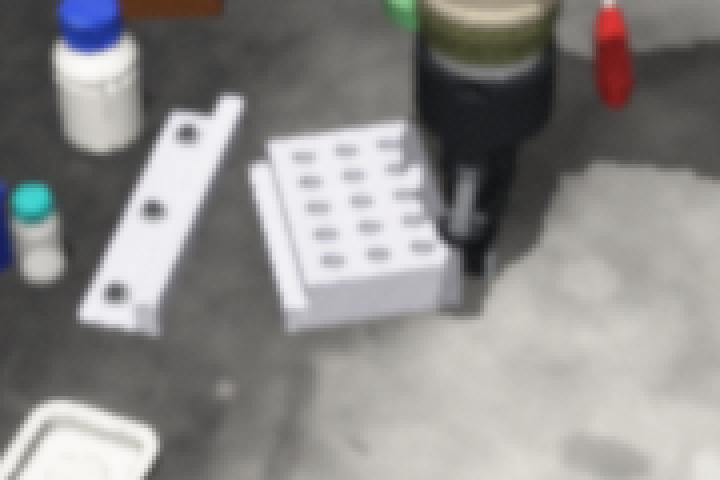

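```bash
python3 -c "
from h import *
pose('side',(361,201),(303,156),(333,260),np.array([200,180]))"
```

```text
centre [0.5453 0.0308] yaw 26.6 collen 0.0883
lipR [0.6232 0.0027]
lipL [0.5694 0.1099]
backR [ 0.532 -0.043]
backL [0.4782 0.0643]
```

```bash
python3 -m jog '[{"jaw":0,"delta_pos":[0.006,0.003,0],"twist":0},{"jaw":0,"delta_pos":[0.012,0.006,0],"twist":0},{"jaw":0,"delta_pos":[0.018,0.009,0],"twist":0},{"jaw":0,"delta_pos":[0.024,0.012,0],"twist":0},{"jaw":0,"delta_pos":[0.03,0.015,0],"twist":0}]'; python3 -c "
from h import *
state()
cv2.imwrite('pics/side7.png',get_image('side')[180:300,200:380].repeat(4,0).repeat(4,1))
"
```

```text
time_s: 7.7
tcp_pos: [0.5018, 0.061, 0.0117]
eef_rot: [0.006, -3.14, -0.001]
ft_force: [-3.7, -0.5, -1.6]
finger_gap: -0.0002
t 7.7 tcp [0.5018 0.061  0.0117] toolY [-0.004  1.     0.001] F [-3.7 -0.5 -1.6] gap -0.0002
```

View pics/side7.png

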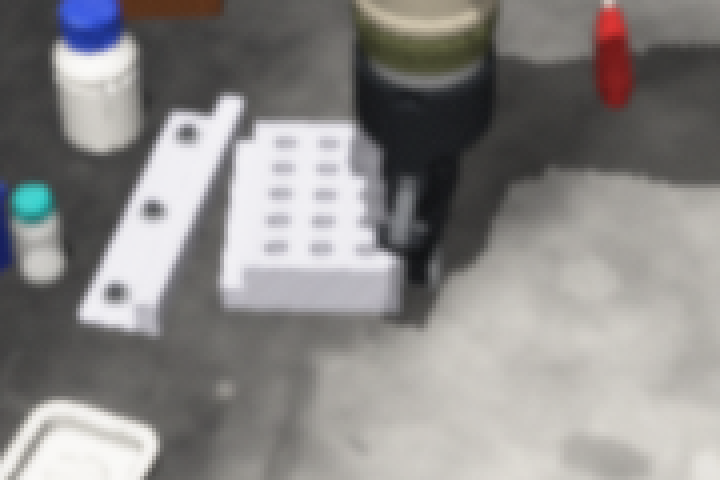

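```bash
python3 -c "
from h import *
pose('side',(324,194),(286,143),(276,247),np.array([200,180]))"
```

```text
centre [0.5678 0.0304] yaw 12.1 collen 0.0874
lipR [ 0.6361 -0.0164]
lipL [0.6109 0.101 ]
backR [ 0.5364 -0.0377]
backL [0.5112 0.0796]
```

Yaw 12.1°. The leading lip corner is about to touch the fence, and the sideways position is inside its ends. I'll keep pushing +x to swing the lip flush, slowly, and watch the force.

```bash
python3 -m jog '[{"jaw":0,"delta_pos":[0.004,-0.001,0],"twist":0},{"jaw":0,"delta_pos":[0.008,-0.002,0],"twist":0},{"jaw":0,"delta_pos":[0.012,-0.003,0],"twist":0},{"jaw":0,"delta_pos":[0.016,-0.004,0],"twist":0},{"jaw":0,"delta_pos":[0.020,-0.004,0],"twist":0}]'; python3 -c "
from h import *
state()
cv2.imwrite('pics/side8.png',get_image('side')[180:300,200:380].repeat(4,0).repeat(4,1))
cv2.imwrite('pics/top8.png',get_image('top')[140:300,200:380].repeat(4,0).repeat(4,1)[:600])
"
```

```text
time_s: 8.25
tcp_pos: [0.5199, 0.0576, 0.0116]
eef_rot: [0.007, -3.137, -0.004]
ft_force: [-8.3, 4.2, 1.9]
finger_gap: 0.0003
t 8.25 tcp [0.5199 0.0576 0.0116] toolY [-0.004  1.     0.002] F [-8.3  4.2  1.9] gap 0.0003
```

View pics/side8.png

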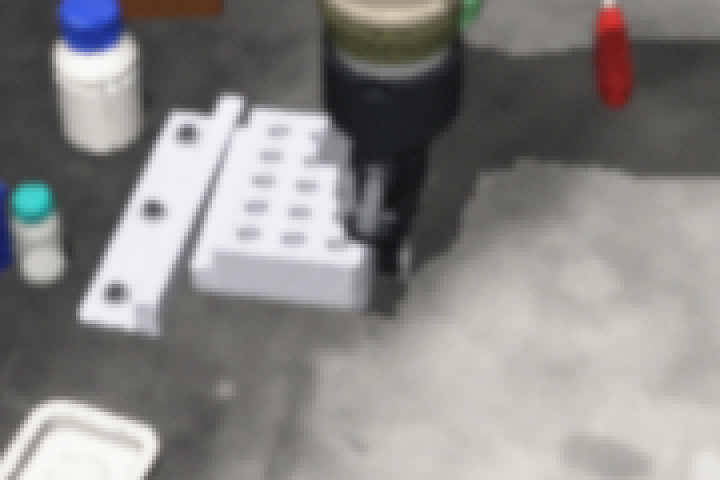

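View pics/top8.png

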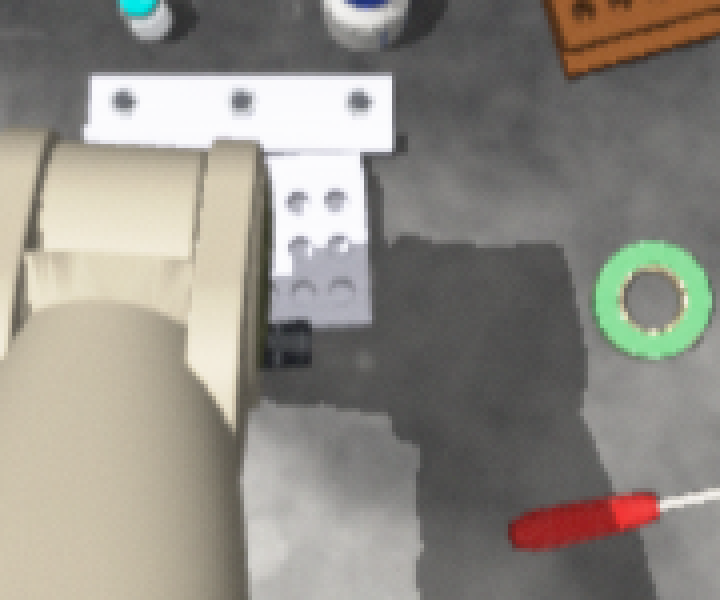

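```bash
python3 -m jog '[{"jaw":0,"delta_pos":[0.003,0.001,0],"twist":0},{"jaw":0,"delta_pos":[0.006,0.001,0],"twist":0},{"jaw":0,"delta_pos":[0.008,0.001,0],"twist":0},{"jaw":0,"delta_pos":[0.010,0.001,0],"twist":0}]'; python3 -c "
from h import *
state()
cv2.imwrite('pics/side9.png',get_image('side')[180:300,200:380].repeat(4,0).repeat(4,1))
"
```

```text
time_s: 8.75
tcp_pos: [0.5267, 0.0585, 0.0116]
eef_rot: [0.007, -3.131, -0.002]
ft_force: [-19.2, 2.9, 14.0]
finger_gap: 0.0001
t 8.75 tcp [0.5267 0.0585 0.0116] toolY [-0.004  1.     0.002] F [-19.2   2.9  14. ] gap 0.0001
```

View pics/side9.png

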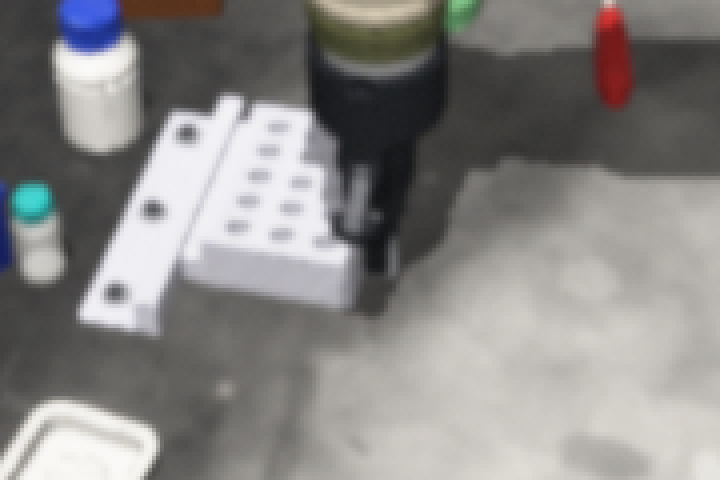

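Force stepped up to 19 N, so the lip is bearing on the fence. I'll back off, then press near the middle and near the -y end to seat it.

```bash
python3 -m jog '[{"jaw":0,"delta_pos":[-0.015,0,0],"twist":0},{"jaw":0,"delta_pos":[-0.02,-0.03,0],"twist":0},{"jaw":0,"delta_pos":[-0.012,-0.035,0],"twist":0},{"jaw":0,"delta_pos":[-0.006,-0.035,0],"twist":0},{"jaw":0,"delta_pos":[-0.003,-0.035,0],"twist":0},{"jaw":0,"delta_pos":[0,-0.035,0],"twist":0},{"jaw":0,"delta_pos":[0.002,-0.035,0],"twist":0}]'; python3 -c "
from h import *
state()"
```

```text
time_s: 9.5
tcp_pos: [0.527, 0.0226, 0.011]
eef_rot: [0.005, -3.127, 0.002]
ft_force: [-23.5, -4.2, 13.8]
finger_gap: -0.0002
t 9.5 tcp [0.527  0.0226 0.011 ] toolY [-0.003  1.    -0.001] F [-23.5  -4.2  13.8] gap -0.0002
```

Firm contact, 24 N near the middle. I'll retreat clear and up, then check in both views.

```bash
python3 -m jog '[{"jaw":0,"delta_pos":[-0.02,0,0],"twist":0},{"jaw":0,"delta_pos":[-0.05,0,0],"twist":0},{"jaw":0,"delta_pos":[-0.09,0,0.04],"twist":0},{"jaw":0,"delta_pos":[-0.11,-0.04,0.08],"twist":0},{"jaw":0,"delta_pos":[-0.11,-0.09,0.12],"twist":0},{"jaw":0,"delta_pos":[-0.11,-0.14,0.15],"twist":0},{"jaw":0,"delta_pos":[-0.11,-0.18,0.15],"twist":0},{"jaw":0,"delta_pos":[-0.11,-0.18,0.15],"twist":0}]'; python3 - <<'E'
from h import *
state()
t=get_image('top');s=get_image('side')
cv2.imwrite('pics/topA_raw.png',t);cv2.imwrite('pics/sideA_raw.png',s)
cv2.imwrite('pics/topA.png',cv2.resize(t[145:245,205:315],(660,600),interpolation=cv2.INTER_CUBIC))
cv2.imwrite('pics/sideA.png',cv2.resize(s[195:270,205:305],(800,600),interpolation=cv2.INTER_CUBIC))
E
```

```text
time_s: 10.3
tcp_pos: [0.4276, -0.1619, 0.1655]
eef_rot: [-0.002, 3.135, -0.007]
ft_force: [0.2, 0.4, -0.1]
finger_gap: 0.0001
t 10.3 tcp [ 0.4276 -0.1619  0.1655] toolY [-0.001  1.    -0.005] F [ 0.2  0.4 -0.1] gap 0.0001
```

View pics/topA.png

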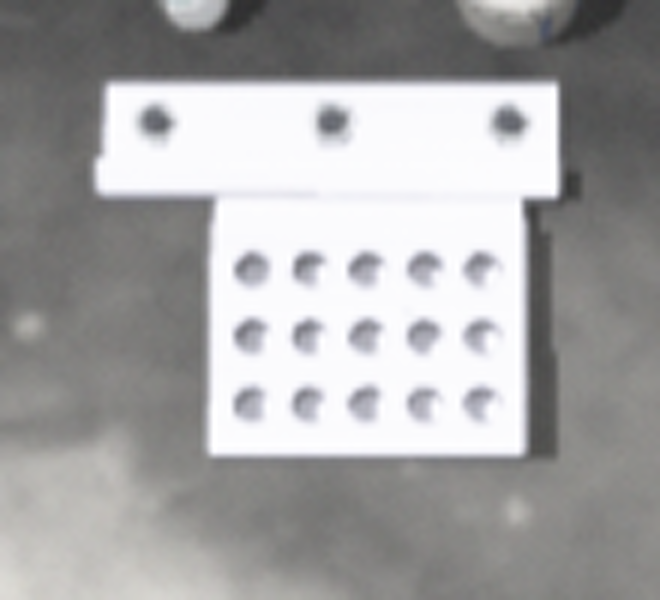

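View pics/sideA.png

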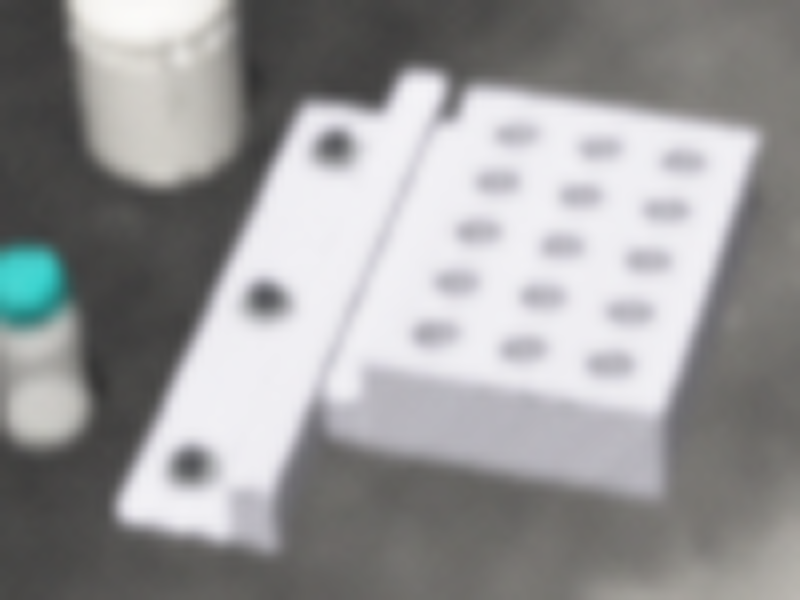

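Both views show a thin, uniform seam (top crop row ~195 from column 215 to 522), with the block's ends inside the fence ends (columns 97 to 558). A quick numeric check of parallelism, gap and bystanders:

```bash
python3 - <<'E'
from h import *
t=cv2.imread('pics/topA_raw.png');g=cv2.resize(t.min(axis=2),None,fx=4,fy=4,interpolation=cv2.INTER_CUBIC)
x0,y0,x1,y1=[4*v for v in(222,160,292,218)]
m=(g[y0:y1,x0:x1]<200).astype(np.uint8)
n,l,st,ce=cv2.connectedComponentsWithStats(m)
P=[(ce[i]+[x0,y0]+.5)/4-.5 for i in range(1,n) if 150<st[i,4]<700]
P=np.array(P);S=P[P[:,1]<175];H=P[P[:,1]>180];print(len(S),len(H))
a=ray("top",S,.012);b=ray("top",H,.036)
fs=np.polyfit(a[:,1],a[:,0],1);print("fence yaw",np.degrees(-fs[0]),a[:,:2].mean(0))
r=b[np.argsort(-b[:,0])]
for k in range(0,len(r),5):
    q=r[k:k+5];print("row yaw",np.degrees(-np.polyfit(q[:,1],q[:,0],1)[0]),q[:,:2].mean(0))
c=b[:,:2].mean(0);print("centre",c,"lip face x",c[0]+.057)
# fence upright front top edge from side-independent: column intensity profile at columns off the block
f=cv2.imread('pics/top0.png').min(axis=2).astype(float)
for u in(235,250,265,285): 
    col=f[170:184,u];print(u,col.astype(int))
# bystander change
for n_ in("top","side"):
    d=cv2.absdiff(cv2.imread(f'pics/{n_}0.png'),cv2.imread(f'pics/{n_}A_raw.png')).max(2)>60
    k,l,st,ce=cv2.connectedComponentsWithStats(d.astype(np.uint8));print(n_,[(st[i].tolist()) for i in range(1,k) if st[i,4]>25])
E
```

```text
3 15
fence yaw 0.5546579288738904 [0.67270412 0.04061712]
row yaw 0.9960739005879667 [0.6115814  0.02591186]
row yaw 0.8606167218269366 [0.58553608 0.02582255]
row yaw 1.0206598134625224 [0.55949735 0.02576639]
centre [0.58553828 0.0258336 ] lip face x 0.6425382769617046
235 [251 251 251 250 250 250 241 187 124 116 118 121 121 121]
250 [250 251 252 251 250 250 241 189 121 105 107 107 110 112]
265 [251 251 251 251 251 251 248 217 118 103 116 119 119 119]
285 [251 251 252 252 252 252 249 221 119 101 107 108 111 115]
top [[238, 178, 55, 89, 3091], [329, 232, 66, 55, 1047], [353, 234, 108, 91, 4335], [386, 246, 9, 17, 29], [351, 274, 126, 62, 2988], [342, 321, 6, 12, 56], [324, 334, 24, 35, 259], [428, 336, 8, 13, 41], [294, 362, 77, 58, 1694], [421, 369, 7, 24, 49], [205, 370, 34, 19, 327], [206, 391, 94, 29, 1607], [544, 397, 16, 23, 284], [204, 401, 12, 19, 102], [164, 408, 34, 12, 242], [288, 410, 7, 10, 26], [258, 412, 23, 8, 141]]
side [[341, 0, 44, 49, 1070], [431, 0, 37, 228, 3984], [496, 0, 18, 54, 521], [475, 0, 85, 220, 12158], [381, 16, 17, 15, 166], [350, 29, 15, 9, 87], [350, 39, 20, 13, 116], [351, 55, 24, 14, 165], [528, 63, 30, 6, 87], [487, 66, 16, 54, 449], [370, 68, 13, 11, 70], [347, 80, 34, 65, 977], [475, 125, 18, 72, 543], [403, 152, 12, 7, 53], [340, 155, 65, 33, 975], [245, 206, 55, 50, 1400], [287, 215, 53, 45, 1444], [504, 234, 27, 20, 104], [461, 236, 53, 90, 2177], [546, 241, 14, 6, 41], [482, 251, 52, 52, 1365]]
```

View pics/topA_raw.png

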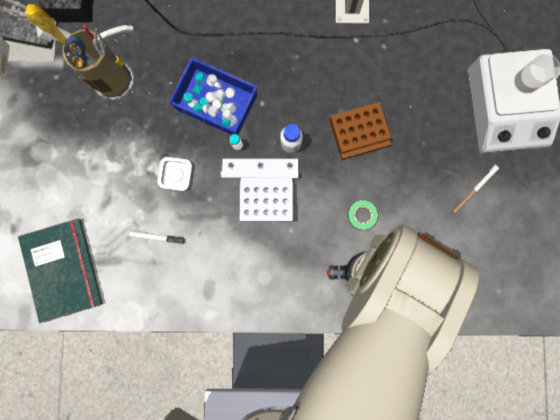

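The lip face comes out at x of about 0.6425, in line with the fence face. Block and fence yaw agree to about 0.4° (under 1 mm over the length). The arm hides the screwdriver, so I'll lift away and check it.

```bash
python3 -m jog '[{"jaw":0,"delta_pos":[-0.02,-0.05,0.03],"twist":0},{"jaw":0,"delta_pos":[-0.04,-0.1,0.05],"twist":0},{"jaw":0,"delta_pos":[-0.06,-0.15,0.05],"twist":0},{"jaw":0,"delta_pos":[-0.08,-0.2,0.05],"twist":0},{"jaw":0,"delta_pos":[-0.1,-0.25,0.05],"twist":0},{"jaw":0,"delta_pos":[-0.12,-0.28,0.05],"twist":0},{"jaw":0,"delta_pos":[-0.12,-0.28,0.05],"twist":0}]'; python3 - <<'E'
from h import *
state()
t=get_image('top');s=get_image('side')
a=cv2.imread('pics/top0.png')
cv2.imwrite('pics/cmp.png',np.vstack([a[110:300,130:480],t[110:300,130:480]]).repeat(1,0))
cv2.imwrite('pics/sideB.png',s)
def cent(im,n,lo,hi):
    h=cv2.cvtColor(im,cv2.COLOR_BGR2HSV);m=cv2.inRange(h,lo,hi);k,l,st,ce=cv2.connectedComponentsWithStats(m);
    i=sorted(range(1,k),key=lambda i:-st[i,4])[:2];print(n,[(st[j,4],ce[j].round(1).tolist()) for j in i])
for im in(a,t):
    cent(im,"red",(0,190,120),(5,255,255));cent(im,"green",(45,80,60),(75,255,255));cent(im,"blue",(110,180,120),(125,255,255));cent(im,"teal",(80,120,120),(95,255,255))
E
```

```text
time_s: 11.1
tcp_pos: [0.3037, -0.441, 0.2118]
eef_rot: [-0.001, 3.141, -0.003]
ft_force: [0.7, 1.6, -0.4]
finger_gap: -0.0
t 11.1 tcp [ 0.3037 -0.441   0.2118] toolY [-0.001  1.    -0.002] F [ 0.7  1.6 -0.4] gap -0.0
red [(np.int32(203), [343.8, 270.1]), (np.int32(2), [359.0, 264.5])]
green [(np.int32(379), [362.4, 214.4])]
blue [(np.int32(42), [290.6, 136.6]), (np.int32(36), [177.9, 85.9])]
teal [(np.int32(104), [199.9, 104.8]), (np.int32(80), [234.1, 138.5])]
red [(np.int32(210), [344.3, 269.8]), (np.int32(3), [362.0, 268.3])]
green [(np.int32(379), [362.3, 214.5])]
blue [(np.int32(83), [290.3, 132.5]), (np.int32(37), [177.9, 86.1])]
teal [(np.int32(104), [199.9, 104.8]), (np.int32(80), [233.9, 138.5])]
```

View pics/cmp.png

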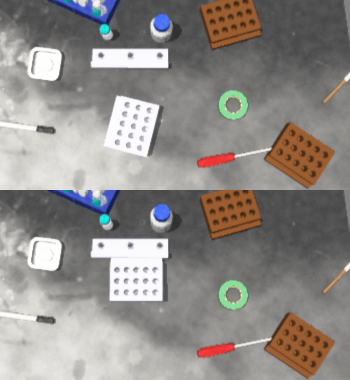

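The before and after views show all six bystanders in the same places. The blue-cap mask shifted by 4 px, but only because its lit area changed from 42 to 83 px; the cap itself is at the same pixel in both. The arm is clear, so I'm handing in.

```bash
python3 -c "
from cell import job
print(job.job_done())"
```

```text
the job is handed in; nothing more can be done
None
```

The block now lies with its lip against the fence face, and I handed the job in at about 11 s. The hand-in reports no verdict, so the result rests on the checks below.

I turned the block about -76° with shut-finger pushes: first at the lip corner of the near end, then at the right corner, then at the back-face corner. I then pressed it home against the fence at two points along the back, with 19 N and 24 N.

Last checks:
- **Contact:** the seam is thin and even in both views. The lip face measures x ≈ 0.6425 m and the fence face about 0.641–0.645 m.
- **Parallel:** block yaw is about 0.96° and fence yaw about 0.55°. The 0.4° difference is about the accuracy of the measurement, and would leave less than 1 mm at one end.
- **Ends:** by measured position, the block's ends are inside the fence's by about 14 mm at the right end and more at the left.
- **Bystanders:** none visibly moved. One colour check disagreed: the blue bottle cap's centroid shifted 4 px, but its lit area had doubled, and a side-by-side view showed the cap in the same place.
- **Arm:** clear of everything at the end.

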